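Tip the cutlery drainer

TASK

Tip the cutlery drainer: with closed fingers slowly press down the lip at the empty end of the hinged trough until you feel it come up against its stop, and lean on it lightly there until both teaspoons have slid under the cross-bar into that end and for about a second more. Then press the opposite lip down just as gently until you feel the trough seated on its rest again, lean on it there for a moment, and let go with both spoons still lying in the end they slid to. Never force the trough beyond a light push, do not touch the spoons, and leave the other things standing where they are.

Things in the scene. Friction and masses are not known exactly. Their poses are not given: they have to be found in the camera images.
- trough: steel trough, 112 wide, 326 long, hinged across its middle on a wooden stand. Origin on the hinge axis, mid-width, on the floor's upper face, 100 above the worktop. x: across, along the hinge; y: along the trough to the catch end (empty at the start); z: up. Floor 4 thick; side walls 28, end walls 24 high above the floor. The robot pushing it with more than 18 N at any time is too hard
- trough_hinge (a joint): tilt: 0 level on its rest, grows as the catch end goes down. The tipping stop is a screw set anew every time, met somewhere from 0.28 to 0.40 rad: not measured, feel for it. The other stop is met at 0. Both are rubber, giving about 1 mm at the lip per 12 N. The hinge stays where left; moving it takes about 1.5 N at a lip point plus 0.08 N per mm/s of lip speed (3 N at 20 mm/s)
- catch_lip (a point): pressing point at the catch end, trough frame (0, +195, 0) mm, axes as the trough's. On the upper face of a smooth flat lip, 60 wide, 4 thick, outside the end wall, from y = 163 to 215. Press it from above with closed fingers (no gripping), which slide a little as it tilts. Leaning on a stop: a standing push of 5 to 12 N, best 8, kept 1.5 s with the spoons across
- rest_lip (a point): pressing point on the same kind of lip at the other end, where the spoons lie at the start: trough frame (0, -195, 0) mm, axes as the trough's. Wall cabinets hang beyond x = 0.56 m from z = 0.5 m up: come to either lip low or from the robot's side, clear of the trough's walls. The stand's foot is 150 x 240 mm
- cross_bar (a point): middle of the flat cross-bar over the hinge, 14 mm wide along the trough, spanning its width; underside 25 mm above the floor, so that the spoons pass below it. This point is on its underside
- teaspoon: steel teaspoon, 130 x 26 x 11 mm, lying lengthwise in the trough; origin mid-length on its underside, x along it. At the start in the rest end; must end wholly past the cross-bar in the catch end
- teaspoon_2: second steel teaspoon, 132 x 26 x 9 mm, lying beside the first; origin and axes likewise
- jam_jar: jam jar, 71 mm across, 110 mm high, origin under its centre; a bystander
- mug_tea: white mug, 78 mm across (110 with the handle), 97 mm high, origin under its centre; a bystander
- salt_shaker: salt shaker, 44 mm across, 90 mm high, origin under its centre; a bystander

How it is judged:
By the outcome, as a careful person would: the job done as asked, in the order asked, and still so for the second after the job is handed in, with the robot touching nothing.
It also fails if it takes over 69 s, if anything falls off the work surface, if the arm or the gripper's body presses on something with over 40 N, if the wrist force passes 120 N, or if a joint passes its speed limit or range.

ROBOT

A 6-joint arm with a two-finger parallel gripper is mounted at the origin on the work surface; the furniture and walls round the work are solid. World frame = base frame: x ahead of the robot, y to its left, z up, the work surface at z = 0. Lengths are in m, angles in rad, forces in N, time in s.
With the tool pointing down it reaches from about 0.375 to 0.975 m from the base axis. Payload 3.8 kg.
Tool frame: the origin (TCP) lies midway between the tips of the shut fingers; the grasp point (between the pads) lies 19 mm behind it; z points along the fingers, y is the line along which they close (so a half turn about z gives the same grasp; the last joint's range is limited). The gripper opens to 85 mm and grips with 20 to 120 N. Pads are 22 mm wide; open, the fingers measure 114 mm over their backs; the gripper's body (76 mm by 85 mm) begins 54 mm behind the grasp point. The pads swing forward as they close: fully open they stand 13 mm farther back than shut.
Start: joints at [-1.164, 0.264, 1.604, -0, 1.274, -0.037], TCP at [0.29, -0.61, 0.231] pointing down, gripper open.
Joint ranges: [-2.63, 2.63], [-0.94, 2.18], [0.31, 2.57], [-1.31, 4.45], [0, 2.66], [-2.55, 2.55]. Speed limits (rad/s): [2.57, 2.57, 3.14, 3.14, 3.14, 3.14].

INTERFACE

Orientations are given as a rotation vector (axis times angle).
In Python, from workcell import status, read_camera, workorder, masks_of gives the robot as it stands.
- The arm moves only by the tool drive_tool, never from a script. Its argument "rows" is a list of rows, each a list of 7 numbers: the turn, a rotation vector about the tool's x, y, z in degrees, then the shift along the tool's x, y, z in m, then the opening, from 0 (shut) to 1 (fully open). In form: [[ax, ay, az, tx, ty, tz, claw], ...]. A call has 1 to 8 rows; each row shifts and turns the commanded pose from where the row before left it, along the tool's axes as they then stand; what a row does not reach is not made up. A row lasts 1/12 s, in which the tool goes at most 41.7 mm and 7.16 degrees, less where a joint would pass 70% of its speed; a pose out of reach is approached as far as the arm can. A call is refused whole if a number of a shift passes 0.0417 or a number of a turn 7.16, either way. A call with a gripper value outside its range is refused whole. The fingers move at their own pace and stop on an object; "force" is the grip in N (left out, the last holds). Time passes only in rows, so rows that do not move let the fingers close. It gives the time, the measured TCP pose, the force, the opening and the grip force at its end, in the units of the state.
- status.read_state(): the state, without advancing time (a new reading comes with each control period).
- read_camera(name): name is "scene" or "side" or "wrist"; returns a dict with "color" (400x640x3 uint8, red, green, blue), "intrinsics" (3x3 intrinsics, pixels), "D" ([k1, k2, p1, p2, k3] as OpenCV has them; the pictures are not rectified), "world_from_camera" (4x4, takes a point from camera to world coordinates); the wrist camera has in their place "mount" (4x4, takes a point from camera to tool coordinates, whose origin is the TCP and whose axes are the flange's). Camera axes: x right, y up, looking along -z (the intrinsics and any distortion apply to the point x, -y, -z); pixel columns grow to the right and rows downward; lengths in m; the calibration is good to about 2 mm. A picture is of the moment at which its call begins: read the wrist's pose just before it. There is no depth.
- workorder.finish_job(): hands the job in; it is judged then, once.
Trained networks look in a picture, given as the dict that the camera call returned (one of the last four; its "shot" number tells which), for a name from the list of things; names that differ only in an ending like _2 or _b are one class to them, and where a whole thing is asked for, a point or a joint stands for the part that bears it (a point fixed in the world has none). Each returns a list of dicts, best first, with "score" (0 to 1); they miss things now and then, are a little off and sometimes report something else, mostly with a low value. They report only what shows in the picture. A call takes as long as a camera call.
- masks_of(picture, name): "mask" (400x640 bool, what is visible of it) and "bbox" ([left, top, right, bottom] in pixels, round what is visible of it).
The state is a dict: "time": time; "q": joint angles; "joint_vel": joint speeds; "joint_torque": joint torques, N m; "tool_pos": TCP position; "tcp_rot": TCP orientation; "wrist_force": force on the tool from outside, world axes, zero at the start; "torque": the same for the moment, N m; "width": opening from 0.0 (shut) to 1.0 (fully open); "grip_force": force on a finger pad.
Only numpy, scipy, OpenCV 4.12 (cv2) and the standard library are available. Lean on these libraries where they do the work, as an engineer would, in place of code of your own. Each camera call takes 0.05 s, during which the arm holds its last target. There are 200 camera calls.

## Working session

There is one attempt and no reset: what is moved stays moved. The work goes in short steps, Python scripts to look and compute and a tool call to move; the robot and the scene stay as the last step left them, time stands still between calls to the robot, and variables do not carry over. Pictures are saved under pics/ and viewed, at most 10 in all, crops included, and the job is handed in when it is done.

Besides the shell and the picture viewer there is one more tool, called after "Emit:" as a command line: name --pt "numbers of a row" for each row, then --argument value for the rest. drive_tool: Moves the arm, as the interface text tells. Its arguments: {"type":"object","properties":{"rows":{"type":"array"},"force":{"type":"number"}},"required":["rows"]}

```bash
mkdir -p pics; ls
cat > h.py <<'E'
import numpy as np, cv2
from workcell import status, read_camera, workorder, masks_of
def save(p,n): cv2.imwrite('pics/'+n,p['color'][:,:,::-1])
E
python3 - <<'E'
from h import *
s=status.read_state(); print({k:np.round(v,3) for k,v in s.items()})
a=read_camera('scene'); b=read_camera('side')
np.savez('cams.npz',a=a['world_from_camera'],b=b['world_from_camera'],Ka=a['intrinsics'],Kb=b['intrinsics'],Da=a['D'],Db=b['D'])
save(a,'a.png');save(b,'b.png')
for p in(a,b):
  print(np.round(p['world_from_camera'],3).tolist())
  for n in ['trough','catch_lip','teaspoon','jam_jar','mug_tea','salt_shaker']:
    print(n,[(round(float(m['score']),2),np.round(m['bbox']).tolist()) for m in masks_of(p,n)[:3]])
E
```

```text
pics
{'time': np.float64(0.0), 'q': array([-1.164,  0.265,  1.605,  0.   ,  1.274, -0.037]), 'joint_vel': array([-0.   , -0.001, -0.   , -0.001,  0.002,  0.   ]), 'joint_torque': array([-2.0000e-03, -5.1511e+01, -3.6732e+01, -0.0000e+00,  1.3000e-02,
        0.0000e+00]), 'tool_pos': array([ 0.29 , -0.609,  0.23 ]), 'tcp_rot': array([-3.062e+00, -6.910e-01,  1.000e-03]), 'wrist_force': array([ 0.   ,  0.163, -0.927]), 'torque': array([-0.015,  0.008,  0.063]), 'grip_force': np.float64(0.0), 'width': np.float64(1.001)}
[[0.724, 0.331, -0.605, -0.439], [-0.689, 0.32, -0.65, -1.041], [-0.022, 0.888, 0.46, 0.799], [0.0, 0.0, 0.0, 1.0]]
trough [(0.71, [258.0, 170.0, 351.0, 226.0])]
catch_lip [(0.86, [256.0, 173.0, 347.0, 224.0])]
teaspoon [(0.5, [298.0, 202.0, 317.0, 207.0]), (0.45, [311.0, 194.0, 330.0, 208.0])]
jam_jar [(0.92, [253.0, 163.0, 277.0, 193.0]), (0.67, [261.0, 173.0, 350.0, 228.0])]
mug_tea [(0.87, [392.0, 257.0, 425.0, 301.0])]
salt_shaker [(0.58, [423.0, 244.0, 438.0, 272.0])]
[[0.947, 0.152, -0.282, 0.006], [-0.32, 0.433, -0.843, -1.465], [-0.006, 0.888, 0.459, 0.879], [0.0, 0.0, 0.0, 1.0]]
trough [(0.8, [279.0, 171.0, 297.0, 210.0])]
catch_lip [(0.81, [279.0, 171.0, 294.0, 214.0])]
teaspoon []
jam_jar [(0.72, [278.0, 172.0, 297.0, 214.0])]
mug_tea [(0.56, [322.0, 262.0, 351.0, 304.0])]
salt_shaker [(0.71, [364.0, 260.0, 380.0, 287.0])]
```

View pics/a.png

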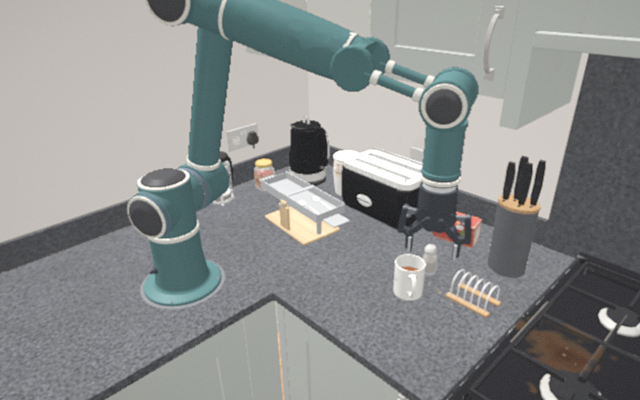

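View pics/b.png

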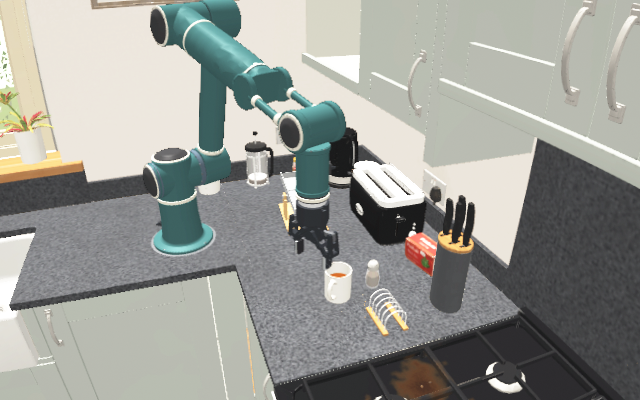

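The scene view shows the trough from about (260,180) to (348,222). The spoons lie in the near, right-hand end (~(315,202)), so the catch end is the far one, beside the jam jar at (264,175). In the side view the arm hides the trough. Next I'll zoom in on the scene view.

```bash
cat >> h.py <<'E'
def ray(K,D,T,uv):
    n=cv2.undistortPoints(np.array([[uv]],float),np.array(K),np.array(D))[0,0]
    d=T[:3,:3]@np.array([n[0],-n[1],-1]); return T[:3,3],d
def atz(K,D,T,uv,z):
    o,d=ray(K,D,T,uv); return o+d*(z-o[2])/d[2]
def proj(K,D,T,P):
    P=np.atleast_2d(P); c=(P-T[:3,3])@T[:3,:3]; c=c*[1,-1,-1]
    return cv2.projectPoints(c,np.zeros(3),np.zeros(3),np.array(K),np.array(D))[0][:,0]
E
python3 - <<'E'
from h import *
im=cv2.imread('pics/a.png')[150:250,240:370]
cv2.imwrite('pics/ac.png',cv2.resize(im,None,fx=6,fy=6,interpolation=cv2.INTER_CUBIC))
c=np.load('cams.npz')
for uv,z in [((260,180),.124),((348,222),.1),((264,190),0),((408,297),0),((430,271),0)]: print(uv,atz(c['Ka'],c['Da'],c['a'],uv,z).round(3))
E
```

```text
(260, 180) [0.418 0.17  0.124]
(348, 222) [ 0.449 -0.224  0.1  ]
(264, 190) [ 0.529  0.304 -0.   ]
(408, 297) [ 0.396 -0.493  0.   ]
(430, 271) [ 0.535 -0.468  0.   ]
```

View pics/ac.png

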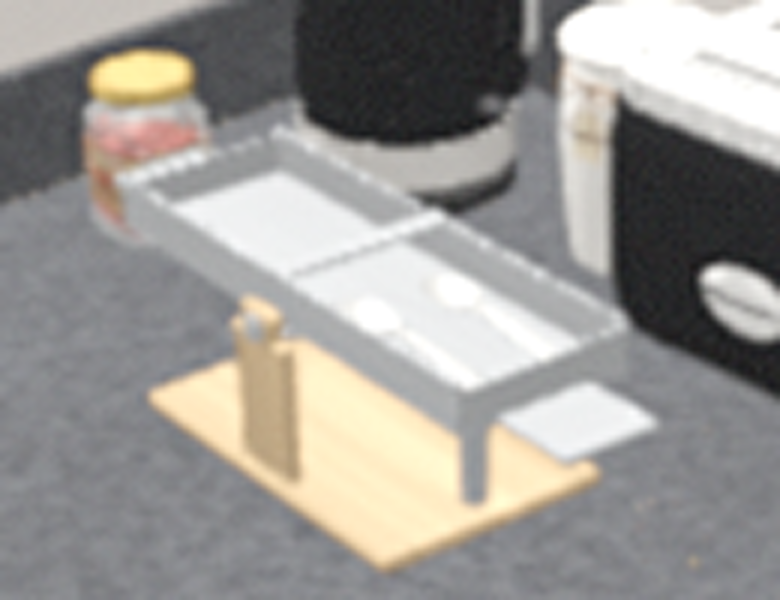

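The crop shows the trough corners at (462,392), (628,322), (125,182) and (283,130). The rest lip corners are at (572,460) and (658,420), both spoons are in the near end, and the jam jar stands just behind and left of the catch end. I'll fit the pose to these.

Run:
```python
from h import *
from scipy.optimize import least_squares
c=np.load('cams.npz')
M=np.array([[-56,-163,28],[56,-163,28],[-56,163,28],[56,163,28],[-30,-215,0],[30,-215,0]])/1000
px=np.array([[462,392],[628,322],[125,182],[283,130],[572,460],[658,420]])/6+[240,150]-.5
def P(v,M=M):
    a=v[3] if len(v)>3 else 0
    cs,sn=np.cos(v[2]),np.sin(v[2]);return M@np.array([[cs,sn,0],[-sn,cs,0],[0,0,1]])+[v[0],v[1],.1+a]
for x0 in ([.43,0,0],[.43,0,0,0]):
  r=least_squares(lambda v:(proj(c['Ka'],c['Da'],c['a'],P(v))-px).ravel(),x0,loss='soft_l1')
  print(r.x.round(4)); print((r.fun.reshape(-1,2)).round(1).tolist())
  print(P(r.x,np.array([[0,.195,0],[0,-.195,0]])).round(4))
p=None
```

```text
[ 0.4544 -0.0016 -0.1077]
[[0.0, -0.5], [0.8, 0.0], [-0.3, -0.4], [-0.2, -0.1], [-0.6, 0.2], [0.3, 0.5]]
[[ 0.4753  0.1922  0.1   ]
 [ 0.4334 -0.1955  0.1   ]]
[ 0.4635  0.0086 -0.1032 -0.0075]
[[0.2, -0.6], [0.5, 0.0], [-0.0, -0.0], [-0.2, 0.3], [-0.6, -0.0], [0.1, 0.3]]
[[ 0.4836  0.2025  0.0925]
 [ 0.4434 -0.1854  0.0925]]
```

Emit:
drive_tool --pt "0 0 -7 0 0 -0.01 0" --pt "0 0 -7 0 0 -0.01 0" --pt "0 0 -7 0 0 -0.01 0" --pt "0 0 -7 0 0 -0.01 0" --pt "0 0 -7 0 0 -0.01 0" --pt "0 0 -7 0 0 -0.01 0" --pt "0 0 -7 0 0 -0.01 0" --pt "0 0 -7 0 0 0 0"

```text
time: 1.37
tool_pos: [0.2903, -0.6107, 0.3043]
tcp_rot: [2.372, 2.054, -0.002]
wrist_force: [-0.3, -0.6, 0.5]
width: -0.0
grip_force: 0.0
```

Emit:
drive_tool --pt "0 0 -2.3 0.02 0.003 0 0" --pt "0 0 0 0.035 0.006 0 0" --pt "0 0 0 0.035 0.006 0 0" --pt "0 0 0 0.035 0.006 0 0" --pt "0 0 0 0.035 0.006 0 0" --pt "0 0 0 0.035 0.006 0 0" --pt "0 0 0 0.035 0.006 0 0" --pt "0 0 0 0.035 0.006 0 0"

```text
time: 2.03
tool_pos: [0.3644, -0.3497, 0.3015]
tcp_rot: [2.34, 2.096, 0.0]
wrist_force: [1.4, 0.6, 1.0]
width: 0.0
grip_force: 0.0
```

Emit:
drive_tool --pt "0 0 0 0.035 0.006 0 0" --pt "0 0 0 0.035 0.006 0 0" --pt "0 0 0 0.035 0.006 0 0" --pt "0 0 0 0.035 0.006 0 0" --pt "0 0 0 0.035 0.006 0 0" --pt "0 0 0 0.035 0.006 0 0" --pt "0 0 0 0.01 0 0 0" --pt "0 0 0 0 0 0 0"

```text
time: 2.7
tool_pos: [0.4244, -0.1343, 0.3016]
tcp_rot: [2.335, 2.101, 0.001]
wrist_force: [0.1, -0.5, 0.5]
width: -0.004
grip_force: 0.0
```

```bash
cat >> h.py <<'E'
from scipy.spatial.transform import Rotation as R
def wristT(s,p):
    T=np.eye(4);T[:3,:3]=R.from_rotvec(s['tcp_rot']).as_matrix();T[:3,3]=s['tool_pos'];return T@np.array(p['mount'])
E
python3 - <<'E'
from h import *
s=status.read_state(); print({k:np.round(v,3).tolist() for k,v in s.items() if k in('time','q','tool_pos','tcp_rot','wrist_force','width')})
p=read_camera('wrist');T=wristT(s,p);save(p,'w1.png');np.savez('w1.npz',T=T,K=p['intrinsics'],D=p['D']);print(np.array(p['mount']).round(3).tolist(),T[:3,3])
b=read_camera('side');save(b,'b2.png');im=cv2.imread('pics/b2.png')[140:260,220:380]
cv2.imwrite('pics/b2c.png',cv2.resize(im,None,fx=5,fy=5,interpolation=cv2.INTER_CUBIC))
E
```

```text
{'time': 2.7, 'q': [-0.363, -0.222, 1.971, 0.001, 1.392, -0.258], 'tool_pos': [0.424, -0.134, 0.302], 'tcp_rot': [2.335, 2.101, 0.001], 'wrist_force': [0.101, -0.504, 0.457], 'width': -0.004}
[[0.0, 0.951, 0.31, 0.08], [1.0, 0.0, -0.001, 0.0], [-0.001, 0.31, -0.951, -0.142], [0.0, 0.0, 0.0, 1.0]] [ 0.43313874 -0.05516665  0.44405229]
```

View pics/w1.png

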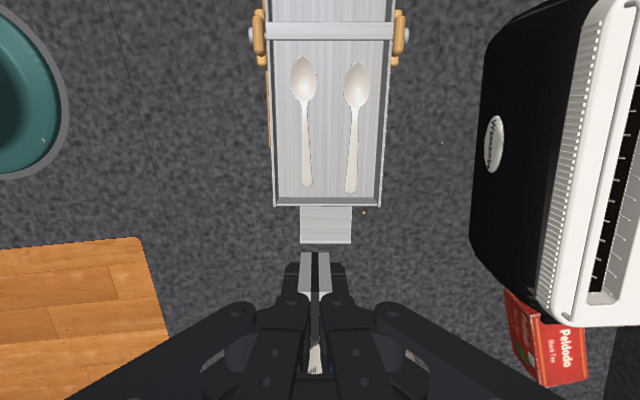

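View pics/b2c.png

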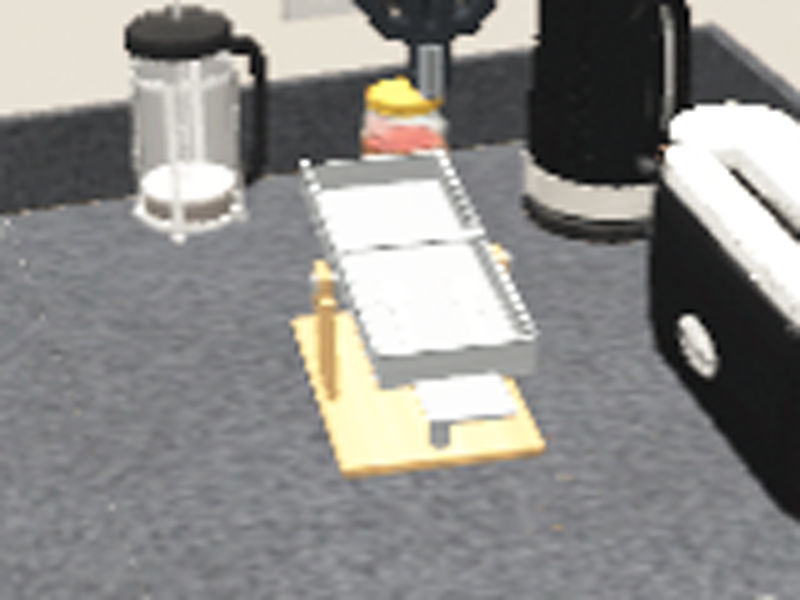

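The wrist view shows the rest lip at columns 300–351, rows 207–243, and the bar at row 31. The side view shows the jar lid at crop (403,95), behind the catch end. Now a joint fit over all three views, plus the jar position.

Run:
```python
from h import *
from scipy.optimize import least_squares
c=np.load('cams.npz');w=np.load('w1.npz')
M=np.array([[-56,-163,28],[56,-163,28],[-56,163,28],[56,163,28],[-30,-215,0],[30,-215,0]])/1000
pa=np.array([[462,392],[628,322],[125,182],[283,130],[572,460],[658,420]])/6+[240,150]-.5
pb=np.array([[375,357],[535,333],[303,163],[445,153],[428,418],[515,412]])/5+[220,140]-.5
Mw=np.array([[-30,-215,0],[30,-215,0],[-56,-163,28],[56,-163,28]])/1000
pw=np.array([[300,243],[351.5,242.5],[274,206.5],[381,206]])
A=(c['Ka'],c['Da'],c['a']);B=(c['Kb'],c['Db'],c['b']);W=(w['K'],w['D'],w['T'])
def P(v,M):
    cs,sn=np.cos(v[2]),np.sin(v[2]);return M@np.array([[cs,sn,0],[-sn,cs,0],[0,0,1]])+[v[0],v[1],v[3] if len(v)>3 else .1]
def f(v,s): return np.concatenate([(proj(*C,P(v,m))-p).ravel()*k for (C,m,p),k in zip([(A,M,pa),(B,M,pb),(W,Mw,pw)],s)])
for s in ([1,0,0],[0,1,0],[0,0,.4],[1,1,.4]):
 for x0 in ([.45,0,-.1],[.45,0,-.1,.1]):
  r=least_squares(f,x0,args=(s,));print(s,r.x.round(4),abs(r.fun).max().round(2),P(r.x,np.array([[0,.195,0],[0,-.195,0]])).round(4).tolist())
# jar
def tri(u,v):
    o1,d1=ray(*A,u);o2,d2=ray(*B,v);t=np.linalg.lstsq(np.c_[d1,-d2],o2-o1,rcond=None)[0];return (o1+t[0]*d1+o2+t[1]*d2)/2,np.linalg.norm(o1+t[0]*d1-o2-t[1]*d2)
ja=np.array([142,75])/6+[240,150]-.5; jb=np.array([403,97])/5+[220,140]-.5
print(tri(ja,jb),atz(*A,ja,.103),atz(*B,jb,.103))
```

```text
[1, 0, 0] [ 0.4543 -0.0016 -0.1075] 0.76 [[0.4752, 0.1923, 0.1], [0.4334, -0.1955, 0.1]]
[1, 0, 0] [ 0.4635  0.0086 -0.103   0.0924] 0.58 [[0.4835, 0.2025, 0.0924], [0.4434, -0.1854, 0.0924]]
[0, 1, 0] [ 0.4521  0.0008 -0.1174] 0.9 [[0.4749, 0.1945, 0.1], [0.4293, -0.1928, 0.1]]
[0, 1, 0] [ 0.4572  0.0173 -0.1159  0.0907] 0.84 [[0.4798, 0.2109, 0.0907], [0.4346, -0.1764, 0.0907]]
[0, 0, 0.4] [ 0.4525  0.0013 -0.1024] 0.48 [[0.4724, 0.1953, 0.1], [0.4326, -0.1927, 0.1]]
[0, 0, 0.4] [ 0.4525  0.0017 -0.1024  0.1009] 0.45 [[0.4724, 0.1956, 0.1009], [0.4326, -0.1923, 0.1009]]
[1, 1, 0.4] [ 4.537e-01  1.000e-04 -1.113e-01] 1.38 [[0.4753, 0.1939, 0.1], [0.432, -0.1937, 0.1]]
[1, 1, 0.4] [ 4.538e-01  2.000e-04 -1.113e-01  9.950e-02] 1.39 [[0.4755, 0.194, 0.0995], [0.4321, -0.1936, 0.0995]]
(array([0.54199495, 0.31270466, 0.11202192]), np.float64(0.003340328179802187)) [0.55738458 0.3341544  0.103     ] [0.54694522 0.32942399 0.103     ]
```

Run:
```python
from h import *
c=np.load('cams.npz');A=(c['Ka'],c['Da'],c['a']);B=(c['Kb'],c['Db'],c['b'])
for u in [(320,200),(355,225),(420,215),(510,185)]: print(u,atz(*A,np.array(u)/6+[240,150]-.5,0).round(3))
for u in [(525,215),(600,240),(655,235)]: print(u,atz(*B,np.array(u)/5+[220,140]-.5,0).round(3))
s=status.read_state();yaw=-.107
d=np.array([.474,.1945])-s['tool_pos'][:2]
Rm=R.from_rotvec(s['tcp_rot']).as_matrix();print(Rm.round(3));print('tool shift',(Rm.T@np.r_[d,.1-s['tool_pos'][2]]).round(4))
```

```text
(320, 200) [0.652 0.272 0.   ]
(355, 225) [0.643 0.225 0.   ]
(420, 215) [0.684 0.205 0.   ]
(510, 185) [0.759 0.196 0.   ]
(525, 215) [0.64  0.269 0.   ]
(600, 240) [0.685 0.2   0.   ]
(655, 235) [0.734 0.193 0.   ]
[[ 0.108  0.994  0.   ]
 [ 0.994 -0.108 -0.001]
 [-0.001  0.    -1.   ]]
tool shift [0.335  0.0138 0.2011]
```

Emit:
drive_tool --pt "0 0 0 0.03 0.001 0 0" --pt "0 0 0 0.04 0.002 0 0" --pt "0 0 0 0.04 0.002 0 0" --pt "0 0 0 0.04 0.002 0 0" --pt "0 0 0 0.04 0.002 0 0" --pt "0 0 0 0.04 0.002 0 0" --pt "0 0 0 0.04 0.002 0 0" --pt "0 0 0 0.04 0.001 0 0"

```text
time: 3.47
tool_pos: [0.4729, 0.1702, 0.3014]
tcp_rot: [2.341, 2.093, 0.0]
wrist_force: [0.4, -0.7, -0.3]
width: -0.0
grip_force: 0.0
```

Emit:
drive_tool --pt "0 0 0 0.025 0 0.01 0" --pt "0 0 0 0 0 0.03 0" --pt "0 0 0 0 0 0.035 0" --pt "0 0 0 0 0 0.035 0" --pt "0 0 0 0 0 0.035 0" --pt "0 0 0 0 0 0.025 0" --pt "0 0 0 0 0 0.01 0" --pt "0 0 0 0 0 0.004 0"

```text
time: 4.13
tool_pos: [0.4736, 0.1929, 0.1147]
tcp_rot: [-2.341, -2.093, 0.007]
wrist_force: [-0.0, -0.1, 0.3]
width: 0.002
grip_force: 0.0
```

Emit:
drive_tool --pt "0 0 0 0 0 0 0" --pt "0 0 0 0 0 0 0" --pt "0 0 0 0 0 0 0"

```text
time: 4.38
tool_pos: [0.4767, 0.1952, 0.1196]
tcp_rot: [2.339, 2.095, 0.006]
wrist_force: [-0.5, 0.5, -0.6]
width: 0.002
grip_force: 0.0
```

Run:
```python
from h import *
s=status.read_state();print(s['tool_pos'],s['wrist_force'],s['time'])
w=np.r_[.4535,.0005,.1];yd=np.r_[np.sin(.108),np.cos(.108),0];xd=np.r_[np.cos(.108),-np.sin(.108),0]
d=s['tool_pos']-w;print('trough x,y,z',d@xd,d@yd,d[2])
p=read_camera('wrist');save(p,'w2.png')
p=read_camera('side');cv2.imwrite('pics/b3c.png',cv2.resize(p['color'][120:240,240:360,::-1],None,fx=5,fy=5,interpolation=cv2.INTER_CUBIC))
```

```text
[0.47665415 0.19517457 0.11963404] [-0.47462419  0.52266434 -0.57622085] 4.3833
trough x,y,z 0.002035241352103846 0.19603612327218206 0.019634043700068354
```

View pics/w2.png

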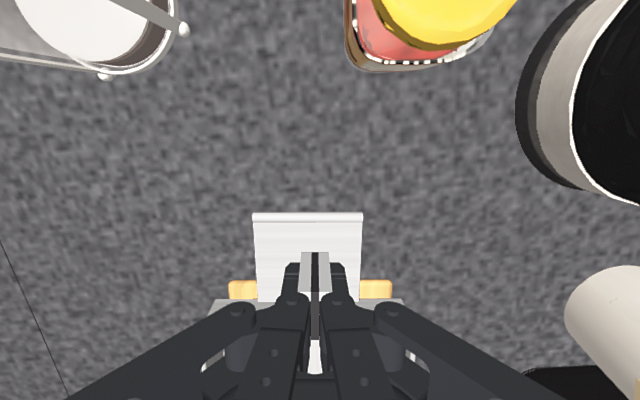

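View pics/b3c.png

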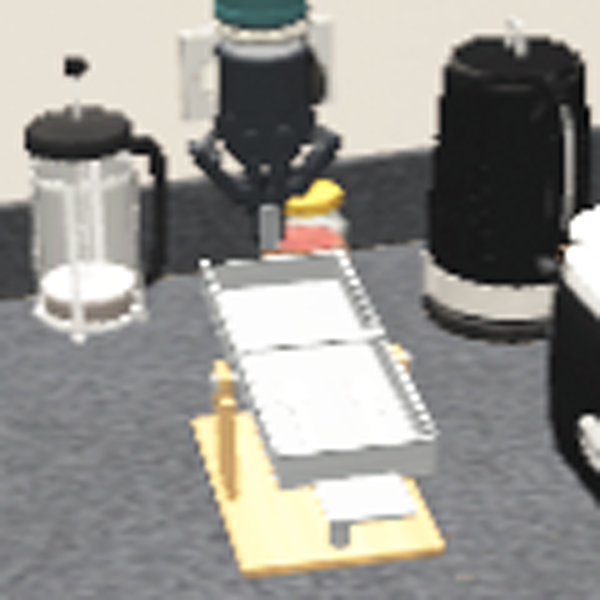

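The wrist view shows the shut fingertips at (315,255) over the catch lip (columns 253–363, outer edge at row 213). The jar is well clear at the top. Now I'll descend slowly.

Emit:
drive_tool --pt "0 0 0 0 0 0.002 0" --pt "0 0 0 0 0 0.002 0" --pt "0 0 0 0 0 0.002 0" --pt "0 0 0 0 0 0.002 0" --pt "0 0 0 0 0 0.002 0" --pt "0 0 0 0 0 0.002 0" --pt "0 0 0 0 0 0.001 0" --pt "0 0 0 0 0 0.001 0"

```text
time: 5.15
tool_pos: [0.4745, 0.1948, 0.1029]
tcp_rot: [-2.339, -2.097, 0.001]
wrist_force: [0.3, -0.9, 1.0]
width: 0.001
grip_force: 0.0
```

Emit:
drive_tool --pt "0 0 0 0 0 0.001 0" --pt "0 0 0 0 0 0.001 0" --pt "0 0 0 0 0 0.001 0" --pt "0 0 0 0 0 0.001 0" --pt "0 0 0 0 0 0.001 0" --pt "0 0 0 0 0 0.001 0" --pt "0 0 0 0 0 0.001 0" --pt "0 0 0 0 0 0.001 0"

```text
time: 5.82
tool_pos: [0.4747, 0.1949, 0.0954]
tcp_rot: [2.339, 2.097, 0.0]
wrist_force: [-0.4, -0.0, 3.5]
width: -0.003
grip_force: 1.4
```

Emit:
drive_tool --pt "0 0 0 -0.0002 0 0.0015 0" --pt "0 0 0 -0.0002 0 0.0015 0" --pt "0 0 0 -0.0002 0 0.0015 0" --pt "0 0 0 -0.0002 0 0.0015 0" --pt "0 0 0 -0.0002 0 0.0015 0" --pt "0 0 0 -0.0002 0 0.0015 0" --pt "0 0 0 -0.0002 0 0.0015 0" --pt "0 0 0 -0.0002 0 0.0015 0"

```text
time: 6.48
tool_pos: [0.4748, 0.1935, 0.0833]
tcp_rot: [2.339, 2.096, 0.001]
wrist_force: [-0.6, 1.1, 3.4]
width: -0.004
grip_force: 1.6
```

Emit:
drive_tool --pt "0 0 0 -0.0002 0 0.0015 0" --pt "0 0 0 -0.0002 0 0.0015 0" --pt "0 0 0 -0.0002 0 0.0015 0" --pt "0 0 0 -0.0002 0 0.0015 0" --pt "0 0 0 -0.0002 0 0.0015 0" --pt "0 0 0 -0.0002 0 0.0015 0" --pt "0 0 0 -0.0002 0 0.0015 0" --pt "0 0 0 -0.0002 0 0.0015 0"

```text
time: 7.15
tool_pos: [0.4745, 0.1917, 0.0712]
tcp_rot: [2.339, 2.096, 0.001]
wrist_force: [1.3, 1.3, 2.9]
width: -0.0
grip_force: 1.6
```

Emit:
drive_tool --pt "0 0 0 -0.0002 0 0.0015 0" --pt "0 0 0 -0.0002 0 0.0015 0" --pt "0 0 0 -0.0002 0 0.0015 0" --pt "0 0 0 -0.0002 0 0.0015 0" --pt "0 0 0 -0.0002 0 0.0015 0" --pt "0 0 0 -0.0002 0 0.0015 0" --pt "0 0 0 -0.0002 0 0.001 0" --pt "0 0 0 -0.0002 0 0.001 0"

```text
time: 7.82
tool_pos: [0.4738, 0.1899, 0.06]
tcp_rot: [-2.34, -2.096, 0.001]
wrist_force: [0.4, 0.3, 3.3]
width: 0.004
grip_force: 1.4
```

Emit:
drive_tool --pt "0 0 0 -0.0002 0 0.001 0" --pt "0 0 0 -0.0002 0 0.001 0" --pt "0 0 0 -0.0002 0 0.001 0" --pt "0 0 0 -0.0002 0 0.001 0" --pt "0 0 0 0 0 0 0"

```text
time: 8.23
tool_pos: [0.4735, 0.1892, 0.0558]
tcp_rot: [-2.339, -2.096, 0.001]
wrist_force: [-0.0, 1.4, 1.5]
width: 0.001
grip_force: 0.7
```

Emit:
drive_tool --pt "0 0 0 -0.0002 0 0.001 0" --pt "0 0 0 -0.0002 0 0.001 0" --pt "0 0 0 -0.0002 0 0.001 0" --pt "0 0 0 -0.0002 0 0.001 0" --pt "0 0 0 0 0 0 0"

```text
time: 8.65
tool_pos: [0.4736, 0.1884, 0.0519]
tcp_rot: [-2.339, -2.096, 0.001]
wrist_force: [-0.8, -0.4, 1.4]
width: -0.0
grip_force: 0.6
```

Emit:
drive_tool --pt "0 0 0 -0.0002 0 0.0005 0" --pt "0 0 0 -0.0002 0 0.0005 0"

```text
time: 8.82
tool_pos: [0.4736, 0.1882, 0.0511]
tcp_rot: [-2.339, -2.096, 0.001]
wrist_force: [-1.2, 1.0, 1.6]
width: 0.004
grip_force: 1.0
```

Emit:
drive_tool --pt "0 0 0 0 0 0.0005 0" --pt "0 0 0 -0.0003 0 0.0005 0"

```text
time: 8.98
tool_pos: [0.4736, 0.1879, 0.0501]
tcp_rot: [-2.339, -2.096, 0.0]
wrist_force: [-0.5, 1.2, 1.6]
width: 0.0
grip_force: 1.0
```

Emit:
drive_tool --pt "0 0 0 0 0 0.0005 0" --pt "0 0 0 -0.0003 0 0.0005 0"

```text
time: 9.15
tool_pos: [0.4738, 0.1877, 0.0492]
tcp_rot: [-2.34, -2.096, -0.0]
wrist_force: [-1.2, 1.8, 1.6]
width: -0.0
grip_force: 1.0
```

Now in the stop range, so I'll go one small step per call and check the force each time.

Emit:
drive_tool --pt "0 0 0 0 0 0.0005 0" --pt "0 0 0 -0.0003 0 0.0005 0"

```text
time: 9.32
tool_pos: [0.4738, 0.1873, 0.0482]
tcp_rot: [-2.34, -2.096, -0.0]
wrist_force: [-0.4, 0.4, 1.8]
width: 0.004
grip_force: 1.0
```

Emit:
drive_tool --pt "0 0 0 0 0 0.0005 0" --pt "0 0 0 -0.0003 0 0.0005 0"

```text
time: 9.48
tool_pos: [0.4738, 0.187, 0.0473]
tcp_rot: [-2.34, -2.097, -0.0]
wrist_force: [-0.5, 1.3, 2.1]
width: -0.002
grip_force: 1.0
```

Emit:
drive_tool --pt "0 0 0 0 0 0.0005 0" --pt "0 0 0 -0.0003 0 0.0005 0"

```text
time: 9.65
tool_pos: [0.4738, 0.1867, 0.0463]
tcp_rot: [2.34, 2.097, 0.0]
wrist_force: [-0.5, 2.1, 1.5]
width: -0.003
grip_force: 1.0
```

Emit:
drive_tool --pt "0 0 0 0 0 0.0005 0" --pt "0 0 0 -0.0003 0 0.0005 0"

```text
time: 9.82
tool_pos: [0.4738, 0.1864, 0.0453]
tcp_rot: [2.34, 2.097, 0.0]
wrist_force: [-1.4, 1.4, 2.1]
width: -0.0
grip_force: 1.0
```

Emit:
drive_tool --pt "0 0 0 0 0 0.0005 0" --pt "0 0 0 -0.0003 0 0.0005 0"

```text
time: 9.98
tool_pos: [0.4737, 0.1861, 0.0443]
tcp_rot: [2.34, 2.097, 0.0]
wrist_force: [-0.8, 1.3, 2.7]
width: -0.002
grip_force: 1.0
```

Emit:
drive_tool --pt "0 0 0 0 0 0.0005 0" --pt "0 0 0 0 0 0.0005 0"

```text
time: 10.15
tool_pos: [0.4737, 0.1859, 0.0433]
tcp_rot: [2.339, 2.097, -0.0]
wrist_force: [-0.2, -0.8, 1.9]
width: 0.002
grip_force: 1.0
```

Emit:
drive_tool --pt "0 0 0 0 0 0.0005 0" --pt "0 0 0 0 0 0.0005 0"

```text
time: 10.32
tool_pos: [0.4738, 0.1859, 0.0423]
tcp_rot: [2.339, 2.097, -0.0]
wrist_force: [-0.2, -0.3, 1.8]
width: 0.001
grip_force: 0.9
```

Emit:
drive_tool --pt "0 0 0 0 0 0.0005 0" --pt "0 0 0 0 0 0.0005 0"

```text
time: 10.48
tool_pos: [0.4738, 0.186, 0.0413]
tcp_rot: [2.339, 2.096, 0.0]
wrist_force: [0.5, -0.9, 2.8]
width: -0.001
grip_force: 0.9
```

Emit:
drive_tool --pt "0 0 0 0 0 0.0005 0" --pt "0 0 0 0 0 0.0005 0"

```text
time: 10.65
tool_pos: [0.4738, 0.186, 0.0403]
tcp_rot: [2.339, 2.097, 0.0]
wrist_force: [-0.2, -0.1, 2.7]
width: -0.0
grip_force: 1.0
```

Emit:
drive_tool --pt "0 0 0 0 0 0.0005 0" --pt "0 0 0 0 0 0.0005 0"

```text
time: 10.82
tool_pos: [0.4739, 0.1861, 0.0395]
tcp_rot: [2.339, 2.097, 0.001]
wrist_force: [-0.9, -0.6, 5.4]
width: -0.004
grip_force: 2.3
```

Emit:
drive_tool --pt "0 0 0 0 0 0 0" --pt "0 0 0 0 0 0 0"

```text
time: 10.98
tool_pos: [0.4738, 0.1861, 0.0395]
tcp_rot: [2.339, 2.097, 0.0]
wrist_force: [-1.0, -0.7, 4.7]
width: -0.002
grip_force: 1.9
```

Emit:
drive_tool --pt "0 0 0 0 0 0.0003 0" --pt "0 0 0 0 0 0 0" --pt "0 0 0 0 0 0 0"

```text
time: 11.23
tool_pos: [0.4739, 0.1861, 0.0393]
tcp_rot: [2.34, 2.096, 0.001]
wrist_force: [-0.0, -0.5, 4.9]
width: -0.0
grip_force: 2.4
```

Run:
```python
from h import *
print(status.read_state()['wrist_force'])
p=read_camera('scene')
cv2.imwrite('pics/a4.png',cv2.resize(p['color'][150:250,240:370,::-1],None,fx=6,fy=6,interpolation=cv2.INTER_CUBIC))
```

```text
[-2.62304255e-03 -5.14038240e-01  4.92294011e+00]
```

View pics/a4.png

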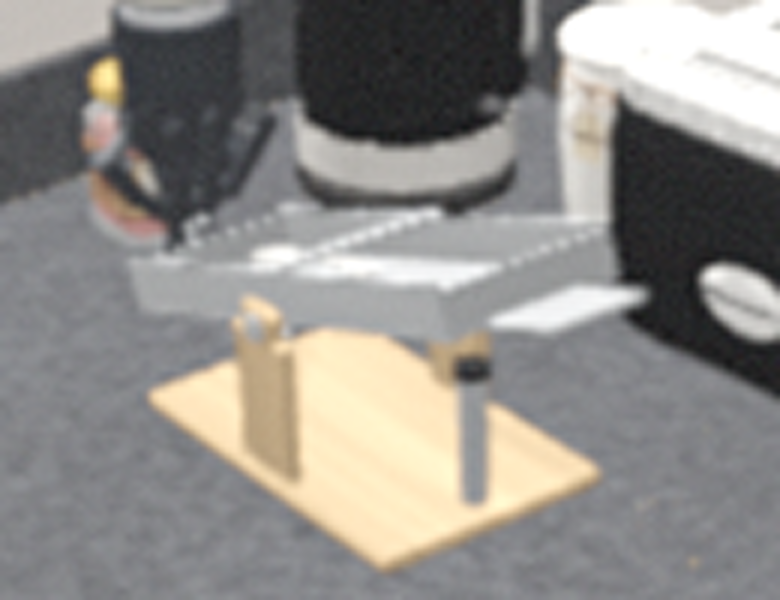

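The trough is tilted on its stop, and a spoon bowl at (275,255) is already passing under the bar. I'll bring the push up to about 8 N and hold.

Emit:
drive_tool --pt "0 0 0 0 0 0.0003 0" --pt "0 0 0 0 0 0 0" --pt "0 0 0 0 0 0 0"

```text
time: 11.53
tool_pos: [0.474, 0.1862, 0.0392]
tcp_rot: [2.34, 2.096, 0.001]
wrist_force: [-1.0, -0.0, 5.2]
width: 0.002
grip_force: 2.8
```

Emit:
drive_tool --pt "0 0 0 0 0 0.0005 0" --pt "0 0 0 0 0 0 0" --pt "0 0 0 0 0 0 0"

```text
time: 11.78
tool_pos: [0.474, 0.1862, 0.0389]
tcp_rot: [2.34, 2.096, 0.001]
wrist_force: [-0.4, -0.2, 6.7]
width: -0.002
grip_force: 3.4
```

Emit:
drive_tool --pt "0 0 0 0 0 0.0004 0" --pt "0 0 0 0 0 0 0" --pt "0 0 0 0 0 0 0" --pt "0 0 0 0 0 0 0" --pt "0 0 0 0 0 0 0"

```text
time: 12.2
tool_pos: [0.4741, 0.1864, 0.0387]
tcp_rot: [2.339, 2.096, 0.001]
wrist_force: [-1.3, -0.3, 9.3]
width: 0.004
grip_force: 4.0
```

Run:
```python
from h import *
p=read_camera('scene'); a=[(round(float(m['score']),2),m['bbox']) for m in masks_of(p,'teaspoon')]
q=read_camera('side'); print(a,[(round(float(m['score']),2),m['bbox']) for m in masks_of(q,'teaspoon')])
A=cv2.resize(p['color'][155:225,250:350,::-1],None,fx=7,fy=7,interpolation=cv2.INTER_CUBIC)[:300,:]
cv2.imwrite('pics/a5.png',np.vstack([A,cv2.resize(q['color'][160:200,270:340,::-1],(700,300),interpolation=cv2.INTER_CUBIC)]))
```

```text
[(0.17, [261.8, 183.8, 347.0, 208.4])] [(0.49, [279.8, 182.6, 329.2, 205.3])]
```

View pics/a5.png

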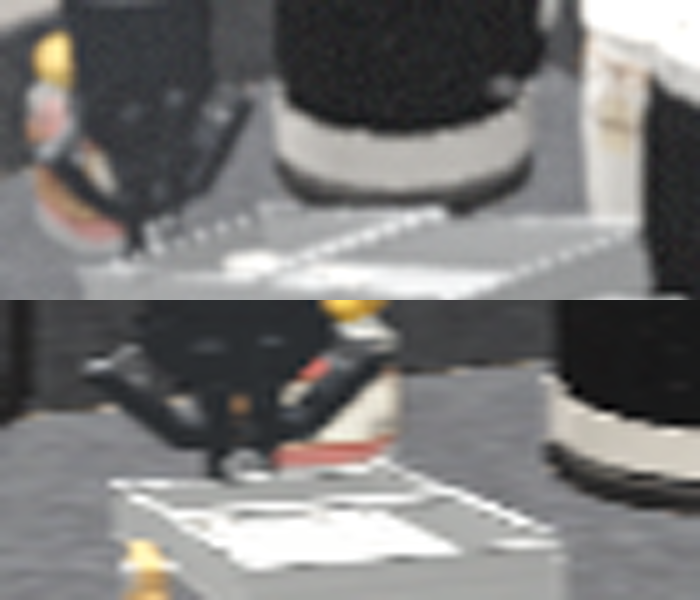

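The view is nearly edge-on. The bright blob is at full-image (286,192) and hasn't moved since the last picture. I'll hold and measure it numerically.

Emit:
drive_tool --pt "0 0 0 0 0 0 0" --pt "0 0 0 0 0 0 0" --pt "0 0 0 0 0 0 0" --pt "0 0 0 0 0 0 0" --pt "0 0 0 0 0 0 0" --pt "0 0 0 0 0 0 0" --pt "0 0 0 0 0 0 0" --pt "0 0 0 0 0 0 0"

```text
time: 13.07
tool_pos: [0.4741, 0.1863, 0.0387]
tcp_rot: [2.34, 2.096, 0.001]
wrist_force: [-2.2, -0.2, 7.6]
width: 0.002
grip_force: 4.0
```

```bash
cat >> h.py <<'E'
def tr(M,th):  # trough pts -> world
    M=np.atleast_2d(M).astype(float);c,s=np.cos(th),np.sin(th)
    M=np.c_[M[:,0],M[:,1]*c+M[:,2]*s,-M[:,1]*s+M[:,2]*c]
    c,s=np.cos(-.108),np.sin(-.108)
    return M@np.array([[c,s,0],[-s,c,0],[0,0,1]])+[.4535,.0005,.1]
def rect(p,th,z=0.004,mm=2):
    "top-down picture of trough floor: rows y from +.22 to -.22, cols x -.06..+.06"
    ys=np.arange(.22,-.2201,-mm/1000);xs=np.arange(-.06,.0601,mm/1000)
    X,Y=np.meshgrid(xs,ys);uv=proj(p['intrinsics'],p['D'],np.array(p['world_from_camera']),tr(np.c_[X.ravel(),Y.ravel(),np.full(X.size,z)],th)).reshape(*X.shape,2).astype(np.float32)
    return cv2.remap(p['color'],uv,None,cv2.INTER_CUBIC)
E
python3 - <<'E'
from h import *
c=np.load('cams.npz')
im=cv2.imread('pics/a.png')[:,:,::-1].copy()
p0=dict(color=im,intrinsics=c['Ka'],D=c['Da'],world_from_camera=c['a'])
p=read_camera('scene');q=read_camera('side');np.savez('hold1.npz',p=p['color'],q=q['color'])
cv2.imwrite('pics/r.png',np.hstack([cv2.resize(r[:,:,::-1],None,fx=2.6,fy=2.6,interpolation=cv2.INTER_LINEAR) for r in (rect(p0,0),rect(p,.335),rect(q,.335))]))
bl=q and cv2.imread('pics/a4.png')
old=cv2.resize(cv2.imread('pics/a4.png'),(130,100),interpolation=cv2.INTER_AREA)[:,:,::-1].astype(int)
d=abs(old-p['color'][150:250,240:370].astype(int)).max(2);ys,xs=np.where(d[:,:]>25);print(d.max(),sorted(zip(xs+240,ys+150))[:40])
print(status.read_state()['wrist_force'],status.read_state()['time'])
E
```

```text
61 [(np.int64(273), np.int64(186)), (np.int64(281), np.int64(171)), (np.int64(345), np.int64(197)), (np.int64(345), np.int64(198)), (np.int64(346), np.int64(197)), (np.int64(346), np.int64(198)), (np.int64(347), np.int64(197)), (np.int64(347), np.int64(198)), (np.int64(348), np.int64(198))]
[-2.22758983  0.55634276  9.0619216 ] 13.1667
```

View pics/r.png

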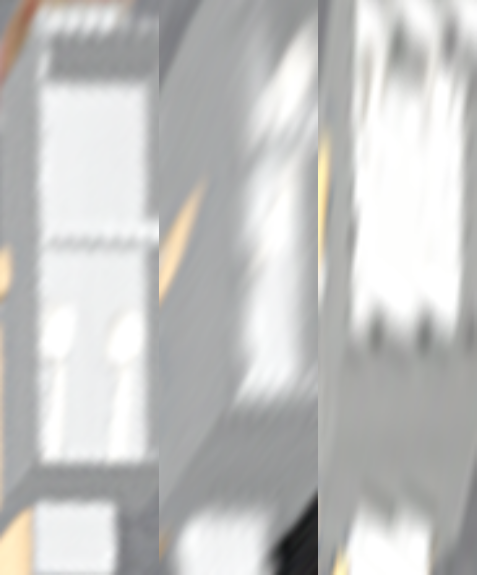

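The rectified views are blurry. In the middle panel the rest half no longer shows bowls, but that doesn't settle it. I've used all my pictures, so from here I work with numbers only.

Run:
```python
from h import *
c=np.load('cams.npz');h=np.load('hold1.npz')
np.set_printoptions(linewidth=200)
for im,th in((cv2.imread('pics/a.png')[:,:,::-1].copy(),0),(h['p'],.335)):
    r=rect(dict(color=im,intrinsics=c['Ka'],D=c['Da'],world_from_camera=c['a']),th).astype(int).mean(2)
    # y every 8mm, x every 8 mm
    for i in range(24,195,5): print(220-2*i, r[i,2:60:4].astype(int))
```

```text
172 [141 160 171 188 195 147 151 150 149 149 150 150 149 148 151]
162 [150 173 169 198 182 165 163 162 161 164 161 160 164 159 166]
152 [171 169 168 189 229 229 224 223 219 221 223 221 220 213 175]
142 [172 169 169 195 240 245 241 242 241 240 240 239 241 224 175]
132 [175 168 167 189 241 242 240 240 240 239 239 238 239 225 175]
122 [171 169 168 189 234 241 240 240 239 239 239 238 238 229 174]
112 [169 170 167 189 239 241 241 241 239 238 238 237 239 228 173]
102 [170 169 168 196 242 241 241 239 239 238 238 238 239 222 172]
92 [171 170 168 193 247 240 241 241 238 239 239 238 239 225 176]
82 [173 170 169 203 247 241 241 240 238 239 238 238 240 227 175]
72 [170 170 169 196 243 241 241 241 238 239 238 238 240 226 175]
62 [172 170 170 192 242 241 240 241 238 239 239 238 240 222 173]
52 [172 172 170 194 241 243 242 243 241 241 243 239 244 227 208]
42 [170 170 171 184 244 237 237 240 237 235 244 239 239 249 238]
32 [182 169 170 193 222 213 210 209 208 209 209 211 207 216 195]
22 [209 169 170 193 241 239 239 239 235 238 236 236 239 221 168]
12 [220 172 170 197 242 241 241 240 239 240 239 239 
[... 2809 characters left out ...]
 172 230 239 246 248 226 192 194]
-78 [165 169 170 171 171 170 163 186 223 226 222 217 202 190 179]
-88 [170 168 170 171 169 168 163 189 186 181 188 177 166 165 166]
-98 [167 168 170 170 169 165 159 154 154 159 155 152 154 154 150]
-108 [167 169 168 171 171 151 151 150 148 149 149 150 152 151 151]
-118 [170 168 172 171 155 151 153 153 152 152 152 154 153 152 154]
-128 [172 169 169 157 153 155 153 155 154 153 153 153 153 152 152]
-138 [170 170 161 153 153 152 153 152 152 153 153 151 151 150 152]
-148 [170 166 153 152 152 148 149 150 149 151 148 149 151 151 153]
-158 [169 154 153 153 150 152 152 148 152 152 150 146 150 153 150]
-168 [155 154 153 157 168 172 163 169 170 172 162 150 152 150  67]
```

Spoon 2 has slid: bright at y≈+30…+160, and the rest half is a uniform 245. Spoon 1 is hidden in this view, so I'll check the side view.

Run:
```python
from h import *
c=np.load('cams.npz');h=np.load('hold1.npz')
np.set_printoptions(linewidth=200)
for im,th in((cv2.imread('pics/b2.png')[:,:,::-1].copy(),0),(h['q'],.335)):
    r=rect(dict(color=im,intrinsics=c['Kb'],D=c['Db'],world_from_camera=c['b']),th).astype(int).min(2)
    for i in range(24,175,6): print(220-2*i, r[i,2:60:4].astype(int))
```

```text
172 [139 202 155 160 156 153 156 158 159 157 153 153 156 157 163]
160 [169 246 171 158 183 200 190 179 163 180 199 190 180 169 169]
148 [165 236 255 255 254 251 254 255 255 254 250 248 255 255 156]
136 [161 245 253 253 253 253 253 253 252 252 252 252 252 243 151]
124 [163 250 253 253 253 253 253 253 252 252 252 252 252 243 172]
112 [167 249 253 253 253 253 253 253 252 252 252 252 252 247 151]
100 [164 244 253 253 253 253 253 253 252 252 252 252 252 241 159]
88 [162 254 253 253 253 253 253 253 252 252 252 252 252 248 172]
76 [180 248 253 253 253 253 253 253 252 252 252 252 252 245 145]
64 [160 251 253 252 253 253 253 253 252 252 253 252 252 241 185]
52 [159 252 255 254 245 248 255 255 251 245 250 255 255 255 252]
40 [173 220 220 229 227 170 187 226 228 216 167 200 231 215 159]
28 [167 253 255 254 252 255 255 255 253 252 255 255 255 244 169]
16 [167 246 253 253 253 253 253 253 252 252 252 252 253 249 172]
4 [197 255 253 253 253 253 253 253 252 252 252 252 253 246 161]
-8 [168 234 253 252 254 253 253 253 252 252 252 252 252 243 166]
-20 [154 255 252 250 255 254 253 253 252 251 250 255 2
[... 1617 characters left out ...]
 255 255 255 246 245 255 255 205 168]
-20 [174 176 166 233 233 191 217 242 246 215 195 234 249 187 156]
-32 [173 176 170 209 193 140 180 204 212 171 144 195 210 163 137]
-44 [175 175 168 173 168 136 160 168 178 149 138 160 171 158 138]
-56 [175 174 160 158 164 159 160 156 161 160 156 155 159 161 156]
-68 [177 173 165 163 167 167 166 163 163 168 162 162 162 165 161]
-80 [174 174 167 168 168 167 168 166 166 168 164 164 163 164 162]
-92 [174 175 168 169 168 168 169 167 167 167 165 166 163 164 163]
-104 [173 174 167 168 166 167 166 166 165 165 165 165 164 164 163]
-116 [175 170 164 165 164 165 164 163 163 163 163 161 163 163 161]
-128 [175 165 163 163 164 164 163 161 163 163 161 161 163 161 164]
```

Emit:
drive_tool --pt "0 0 0 0 0 0 0" --pt "0 0 0 0 0 0 0" --pt "0 0 0 0 0 0 0" --pt "0 0 0 0 0 0 0" --pt "0 0 0 0 0 0 0" --pt "0 0 0 0 0 0 0" --pt "0 0 0 0 0 0 0" --pt "0 0 0 0 0 0 0"

```text
time: 13.83
tool_pos: [0.4741, 0.1863, 0.0387]
tcp_rot: [2.34, 2.096, 0.001]
wrist_force: [-2.2, -0.6, 9.2]
width: -0.005
grip_force: 4.0
```

Both views now agree: two spoon-like streaks run to the far end wall at x≈−20 and x≈+28. I'll hold another second, then lift and fly to the rest end.

Emit:
drive_tool --pt "0 0 0 0 0 0 0" --pt "0 0 0 0 0 0 0" --pt "0 0 0 0 0 0 0" --pt "0 0 0 0 0 0 0" --pt "0 0 0 0 0 0 0" --pt "0 0 0 0 0 0 0" --pt "0 0 0 0 0 0 0" --pt "0 0 0 0 0 0 0"

```text
time: 14.5
tool_pos: [0.4741, 0.1863, 0.0387]
tcp_rot: [2.34, 2.096, 0.001]
wrist_force: [-0.9, -0.9, 8.4]
width: 0.003
grip_force: 4.0
```

Emit:
drive_tool --pt "0 0 0 0 0 -0.002 0" --pt "0 0 0 0 0 -0.005 0" --pt "0 0 0 0 0 -0.015 0" --pt "0 0 0 0 0 -0.03 0" --pt "0 0 0 0 0 -0.04 0" --pt "0 0 0 0 0 -0.04 0" --pt "0 0 0 0 0 -0.04 0" --pt "0 0 0 0 0 -0.04 0"

```text
time: 15.17
tool_pos: [0.4727, 0.1857, 0.2511]
tcp_rot: [-2.339, -2.096, 0.002]
wrist_force: [1.2, -0.0, -0.4]
width: 0.0
grip_force: 0.0
```

Emit:
drive_tool --pt "0 0 0 -0.02 0 -0.04 0" --pt "0 0 0 -0.036 0 -0.02 0" --pt "0 0 0 -0.04 0 0 0" --pt "0 0 0 -0.04 0 0 0" --pt "0 0 0 -0.04 0 0 0" --pt "0 0 0 -0.04 0 0 0" --pt "0 0 0 -0.04 0 0 0" --pt "0 0 0 -0.04 0 0 0"

```text
time: 15.83
tool_pos: [0.4404, -0.1084, 0.3068]
tcp_rot: [-2.339, -2.097, 0.0]
wrist_force: [0.7, -0.7, 0.9]
width: 0.005
grip_force: 0.0
```

Emit:
drive_tool --pt "0 0 0 -0.036 0 0 0" --pt "0 0 0 -0.025 0 0 0" --pt "0 0 0 -0.015 0 0 0" --pt "0 0 0 0 0 0 0" --pt "0 0 0 0 0 0 0"

```text
time: 16.25
tool_pos: [0.4326, -0.1827, 0.3065]
tcp_rot: [-2.341, -2.093, 0.0]
wrist_force: [-0.3, -0.4, 0.4]
width: 0.004
grip_force: 0.0
```

Run:
```python
from h import *
np.set_printoptions(linewidth=200)
s=status.read_state();p=read_camera('wrist');T=wristT(s,p);save(p,'w3.png');p['world_from_camera']=T
d=s['tool_pos']-[.4535,.0005,.1];print('trough xyz',d@[np.cos(.108),-np.sin(.108),0],d@[np.sin(.108),np.cos(.108),0],d[2],s['wrist_force'],s['time'])
for m in masks_of(p,'teaspoon'):
    ys,xs=np.where(m['mask']);
    print(round(float(m['score']),2),m['bbox'])
print('bar px',proj(p['intrinsics'],p['D'],T,tr([[-.056,0,.025],[.056,0,.025],[0,-.163,.0],[0,.163,0],[-.03,-.215,0],[.03,-.215,0]],.335)).round().tolist())
r=rect(p,.335).astype(int).mean(2)
for i in range(24,215,7): print(220-2*i, r[i,2:60:4].astype(int))
```

```text
trough xyz -0.0010150405581095916 -0.18436918616241796 0.20645715104049486 [-0.28719102 -0.38310033  0.36390574] 16.25
bar px [[248.0, -40.0], [381.0, -41.0], [315.0, 157.0], [314.0, -199.0], [283.0, 214.0], [348.0, 213.0]]
172 [0 0 0 0 0 0 0 0 0 0 0 0 0 0 0]
158 [0 0 0 0 0 0 0 0 0 0 0 0 0 0 0]
144 [0 0 0 0 0 0 0 0 0 0 0 0 0 0 0]
130 [0 0 0 0 0 0 0 0 0 0 0 0 0 0 0]
116 [0 0 0 0 0 0 0 0 0 0 0 0 0 0 0]
102 [0 0 0 0 0 0 0 0 0 0 0 0 0 0 0]
88 [0 0 0 0 0 0 0 0 0 0 0 0 0 0 0]
74 [0 0 0 0 0 0 0 0 0 0 0 0 0 0 0]
60 [0 0 0 0 0 0 0 0 0 0 0 0 0 0 0]
46 [0 0 0 0 0 0 0 0 0 0 0 0 0 0 0]
32 [0 0 0 0 0 0 0 0 0 0 0 0 0 0 0]
18 [0 0 0 0 0 0 0 0 0 0 0 0 0 0 0]
4 [0 0 0 0 0 0 0 0 0 0 0 0 0 0 0]
-10 [0 0 0 0 0 0 0 0 0 0 0 0 0 0 0]
-24 [ 76 202 211 200 206 212 210 212 204 203 200 207 210 201 106]
-38 [ 77 204 212 201 207 212 211 213 204 203 201 210 212 202 109]
-52 [ 79 207 212 204 209 213 212 214 205 203 204 211 214 203 108]
-66 [ 78 208 214 206 210 213 212 215 206 203 203 214 215 205  99]
-80 [ 78 210 213 208 210 214 214 216 207 207 204 214 215 206  97]
-94 [ 78 212 214 212 211 216 216 216 210 208 206 215 218 209  97]
-108 [ 78 215 214 213 212 216 215 216 211 210 207 215 219 210 103]
-122 [ 78 217 216 216 216 218 216 216 214 212 209 216 220 211 109]
-136 [ 77 219 217 218 217 219 217 215 214 214 210 216 220 213 110]
-150 [ 77 220 218 219 218 219 217 216 216 215 211 216 221 213 125]
-164 [ 68  68  71  67 203 200 208 206 206 204 203  74  76  79  70]
-178 [ 84  72  89  78 215 217 217 217 216 217 216  79  76  72  77]
-192 [ 67  73  68  90 221 221 221 221 221 221 221  78  74  79  78]
-206 [ 80  87  99  75 220 220 220 220 221 221 220  61  76  84  87]
```

The rest half is empty from y=−24 to −160, so both spoons are across. Now I'll descend onto the rest lip, expected at z≈0.168.

Emit:
drive_tool --pt "0 0 0 0 0 0.02 0" --pt "0 0 0 0 0 0.03 0" --pt "0 0 0 0 0 0.03 0" --pt "0 0 0 0 0 0.02 0" --pt "0 0 0 0 0 0.012 0" --pt "0 0 0 0 0 0.003 0" --pt "0 0 0 0 0 0.001 0" --pt "0 0 0 0 0 0 0"

```text
time: 17.02
tool_pos: [0.4341, -0.1823, 0.1922]
tcp_rot: [2.338, 2.096, 0.001]
wrist_force: [0.4, 0.2, 0.0]
width: -0.002
grip_force: 0.0
```

Emit:
drive_tool --pt "0 0 0 0 0 0.002 0" --pt "0 0 0 0 0 0.002 0" --pt "0 0 0 0 0 0.002 0" --pt "0 0 0 0 0 0.002 0" --pt "0 0 0 0 0 0.002 0" --pt "0 0 0 0 0 0.001 0" --pt "0 0 0 0 0 0.001 0" --pt "0 0 0 0 0 0.001 0"

```text
time: 17.68
tool_pos: [0.4331, -0.1824, 0.1779]
tcp_rot: [-2.34, -2.096, 0.0]
wrist_force: [-0.5, -1.4, -0.4]
width: 0.002
grip_force: 0.0
```

Emit:
drive_tool --pt "0 0 0 0 0 0.001 0" --pt "0 0 0 0 0 0.001 0" --pt "0 0 0 0 0 0.001 0" --pt "0 0 0 0 0 0.001 0" --pt "0 0 0 0 0 0.001 0" --pt "0 0 0 0 0 0.001 0" --pt "0 0 0 0 0 0.001 0" --pt "0 0 0 0 0 0.001 0"

```text
time: 18.35
tool_pos: [0.4332, -0.1824, 0.17]
tcp_rot: [2.34, 2.097, 0.0]
wrist_force: [0.3, -0.7, -0.1]
width: -0.002
grip_force: 0.0
```

Emit:
drive_tool --pt "0 0 0 0 0 0.001 0" --pt "0 0 0 0 0 0.001 0" --pt "0 0 0 0 0 0.001 0" --pt "0 0 0 0 0 0.001 0" --pt "0 0 0 0 0 0.001 0" --pt "0 0 0 0 0 0.001 0" --pt "0 0 0 0 0 0.001 0" --pt "0 0 0 0 0 0.001 0"

```text
time: 19.02
tool_pos: [0.4335, -0.1826, 0.1624]
tcp_rot: [2.339, 2.096, 0.0]
wrist_force: [-0.3, -1.0, 2.1]
width: -0.002
grip_force: 1.2
```

Emit:
drive_tool --pt "0 0 0 -0.0002 0 0.0012 0" --pt "0 0 0 -0.0002 0 0.0015 0" --pt "0 0 0 -0.0002 0 0.0015 0" --pt "0 0 0 -0.0002 0 0.0015 0" --pt "0 0 0 -0.0002 0 0.0015 0" --pt "0 0 0 -0.0002 0 0.0015 0" --pt "0 0 0 -0.0002 0 0.0015 0" --pt "0 0 0 -0.0002 0 0.0015 0"

```text
time: 19.68
tool_pos: [0.4331, -0.184, 0.1502]
tcp_rot: [2.339, 2.096, 0.0]
wrist_force: [-0.5, -0.7, 2.8]
width: 0.007
grip_force: 1.5
```

Emit:
drive_tool --pt "0 0 0 -0.0002 0 0.0015 0" --pt "0 0 0 -0.0002 0 0.0015 0" --pt "0 0 0 -0.0002 0 0.0015 0" --pt "0 0 0 -0.0002 0 0.0015 0" --pt "0 0 0 -0.0002 0 0.0015 0" --pt "0 0 0 -0.0002 0 0.0015 0" --pt "0 0 0 -0.0002 0 0.0015 0" --pt "0 0 0 -0.0002 0 0.0015 0"

```text
time: 20.35
tool_pos: [0.4327, -0.1856, 0.1382]
tcp_rot: [-2.34, -2.097, 0.0]
wrist_force: [0.3, -1.3, 4.0]
width: -0.004
grip_force: 1.5
```

Emit:
drive_tool --pt "0 0 0 -0.0002 0 0.0015 0" --pt "0 0 0 -0.0002 0 0.0015 0" --pt "0 0 0 -0.0002 0 0.0015 0" --pt "0 0 0 -0.0002 0 0.0015 0" --pt "0 0 0 -0.0002 0 0.0015 0" --pt "0 0 0 -0.0002 0 0.0015 0" --pt "0 0 0 -0.0002 0 0.0015 0" --pt "0 0 0 -0.0002 0 0.0015 0"

```text
time: 21.02
tool_pos: [0.4326, -0.1872, 0.1262]
tcp_rot: [-2.34, -2.097, 0.0]
wrist_force: [-1.6, -1.2, 3.3]
width: -0.0
grip_force: 1.5
```

Emit:
drive_tool --pt "0 0 0 -0.0002 0 0.0015 0" --pt "0 0 0 -0.0002 0 0.0015 0" --pt "0 0 0 -0.0002 0 0.0015 0" --pt "0 0 0 -0.0002 0 0.0015 0" --pt "0 0 0 -0.0002 0 0.0015 0" --pt "0 0 0 -0.0002 0 0.0015 0" --pt "0 0 0 -0.0002 0 0.0015 0" --pt "0 0 0 -0.0002 0 0.0012 0"

```text
time: 21.68
tool_pos: [0.4324, -0.1885, 0.1144]
tcp_rot: [-2.339, -2.096, -0.0]
wrist_force: [0.3, 0.4, 2.0]
width: -0.002
grip_force: 1.4
```

Emit:
drive_tool --pt "0 0 0 0 0 0.001 0" --pt "0 0 0 0 0 0.001 0" --pt "0 0 0 0 0 0.001 0" --pt "0 0 0 0 0 0.001 0" --pt "0 0 0 0 0 0.001 0" --pt "0 0 0 0 0 0.001 0" --pt "0 0 0 0 0 0.001 0" --pt "0 0 0 0 0 0.001 0"

```text
time: 22.35
tool_pos: [0.4324, -0.1889, 0.1066]
tcp_rot: [2.339, 2.097, -0.0]
wrist_force: [-0.4, 0.3, 1.8]
width: 0.002
grip_force: 1.3
```

Emit:
drive_tool --pt "0 0 0 0 0 0.0008 0" --pt "0 0 0 0 0 0.0007 0" --pt "0 0 0 0 0 0.0005 0" --pt "0 0 0 0 0 0.0005 0" --pt "0 0 0 0 0 0.0005 0"

```text
time: 22.77
tool_pos: [0.4324, -0.1888, 0.1036]
tcp_rot: [-2.34, -2.097, 0.0]
wrist_force: [0.7, -1.5, 2.3]
width: 0.001
grip_force: 1.1
```

Emit:
drive_tool --pt "0 0 0 0 0 0.0005 0" --pt "0 0 0 0 0 0.0005 0"

```text
time: 22.93
tool_pos: [0.4324, -0.1887, 0.1026]
tcp_rot: [-2.34, -2.097, 0.0]
wrist_force: [0.1, -1.1, 1.8]
width: 0.0
grip_force: 1.1
```

Emit:
drive_tool --pt "0 0 0 0 0 0.0005 0" --pt "0 0 0 0 0 0.0005 0"

```text
time: 23.1
tool_pos: [0.4325, -0.1887, 0.1016]
tcp_rot: [-2.34, -2.097, 0.0]
wrist_force: [0.1, -0.3, 1.8]
width: -0.002
grip_force: 1.1
```

Emit:
drive_tool --pt "0 0 0 0 0 0.0005 0" --pt "0 0 0 0 0 0.0005 0"

```text
time: 23.27
tool_pos: [0.4325, -0.1888, 0.1006]
tcp_rot: [2.34, 2.097, -0.0]
wrist_force: [0.0, -0.5, 2.1]
width: -0.003
grip_force: 1.1
```

Emit:
drive_tool --pt "0 0 0 0 0 0.0005 0" --pt "0 0 0 0 0 0.0005 0"

```text
time: 23.43
tool_pos: [0.4325, -0.1887, 0.0999]
tcp_rot: [-2.34, -2.097, 0.0]
wrist_force: [-1.9, 0.0, 7.6]
width: -0.0
grip_force: 3.8
```

The trough is seated, with the force at 7.6 N. I'll lean there.

Emit:
drive_tool --pt "0 0 0 0 0 0 0" --pt "0 0 0 0 0 0 0" --pt "0 0 0 0 0 0 0"

```text
time: 23.68
tool_pos: [0.4324, -0.1888, 0.0999]
tcp_rot: [-2.34, -2.096, 0.0]
wrist_force: [-1.4, -0.8, 5.2]
width: -0.003
grip_force: 2.6
```

Emit:
drive_tool --pt "0 0 0 0 0 0.0005 0" --pt "0 0 0 0 0 0.0003 0" --pt "0 0 0 0 0 0 0" --pt "0 0 0 0 0 0 0" --pt "0 0 0 0 0 0 0" --pt "0 0 0 0 0 0 0" --pt "0 0 0 0 0 0 0" --pt "0 0 0 0 0 0 0"

```text
time: 24.35
tool_pos: [0.4325, -0.1887, 0.0998]
tcp_rot: [-2.34, -2.097, -0.0]
wrist_force: [-3.3, 0.5, 8.0]
width: 0.003
grip_force: 4.9
```

Emit:
drive_tool --pt "0 0 0 0 0 0 0" --pt "0 0 0 0 0 0 0" --pt "0 0 0 0 0 0 0" --pt "0 0 0 0 0 0 0" --pt "0 0 0 0 0 0 0" --pt "0 0 0 0 0 0 0" --pt "0 0 0 0 0 0 0" --pt "0 0 0 0 0 0 0"

```text
time: 25.02
tool_pos: [0.4325, -0.1887, 0.0998]
tcp_rot: [-2.34, -2.097, 0.0]
wrist_force: [-2.8, 0.7, 9.5]
width: 0.001
grip_force: 4.9
```

Emit:
drive_tool --pt "0 0 0 0 0 0 0" --pt "0 0 0 0 0 0 0" --pt "0 0 0 0 0 0 0" --pt "0 0 0 0 0 0 0" --pt "0 0 0 0 0 0 0" --pt "0 0 0 0 0 0 0" --pt "0 0 0 0 0 0 0" --pt "0 0 0 0 0 0 0"

```text
time: 25.68
tool_pos: [0.4325, -0.1888, 0.0998]
tcp_rot: [-2.34, -2.097, 0.0]
wrist_force: [-3.1, 0.5, 10.0]
width: 0.0
grip_force: 4.9
```

Emit:
drive_tool --pt "0 0 0 0 0 -0.001 0" --pt "0 0 0 0 0 -0.002 0" --pt "0 0 0 0 0 -0.005 0" --pt "0 0 0 0 0 -0.015 0" --pt "0 0 0 0 0 -0.03 0" --pt "0 0 0 0 0 -0.04 0" --pt "0 0 0 0 0 -0.04 0" --pt "0 0 0 0 0 -0.04 0"

```text
time: 26.35
tool_pos: [0.4317, -0.1882, 0.273]
tcp_rot: [-2.338, -2.096, 0.0]
wrist_force: [0.7, -1.1, 0.6]
width: 0.001
grip_force: 0.0
```

Emit:
drive_tool --pt "0 0 0 0.02 0 -0.03 0" --pt "0 0 0 0.04 0 -0.01 0" --pt "0 0 0 0.03 0 0 0" --pt "0 0 0 0.02 0 0 0" --pt "0 0 0 0.01 0 0 0" --pt "0 0 0 0 0 0 0" --pt "0 0 0 0 0 0 0"

```text
time: 26.93
tool_pos: [0.4453, -0.0695, 0.3114]
tcp_rot: [-2.338, -2.098, 0.002]
wrist_force: [-0.3, -0.2, -0.2]
width: -0.0
grip_force: 0.0
```

Run:
```python
from h import *
np.set_printoptions(linewidth=200)
s=status.read_state();p=read_camera('wrist');T=wristT(s,p);p['world_from_camera']=T
print(s['tool_pos'],s['time'])
K,D=p['intrinsics'],p['D']
for n,q in (('wrist',p),('scene',read_camera('scene'))):
  T=np.array(q['world_from_camera'])
  for m in masks_of(q,'teaspoon'):
    ys,xs=np.where(m['mask']);i=np.argmax(ys);j=np.argmin(ys)
    L=[]
    for k in (i,j):
        w=atz(q['intrinsics'],q['D'],T,(xs[k],ys[k]),.104)-[.4535,.0005,.1]
        L.append((round(w@[np.cos(.108),-np.sin(.108),0],3),round(w@[np.sin(.108),np.cos(.108),0],3)))
    print(n,round(float(m['score']),2),L)
r=rect(q,0).astype(int).mean(2)
for i in range(24,190,6): print(220-2*i, r[i,2:60:4].astype(int))
for n in ['jam_jar','mug_tea','salt_shaker']: print(n,[(round(float(m['score']),2),np.round(m['bbox']).tolist()) for m in masks_of(q,n)[:2]])
```

```text
[ 0.44533378 -0.06954473  0.31139921] 26.9333
wrist 0.93 [(np.float64(0.022), np.float64(0.029)), (np.float64(0.022), np.float64(0.099))]
wrist 0.91 [(np.float64(-0.026), np.float64(0.032)), (np.float64(-0.028), np.float64(0.099))]
scene 0.49 [(np.float64(0.025), np.float64(0.069)), (np.float64(0.036), np.float64(0.168))]
scene 0.4 [(np.float64(-0.02), np.float64(0.065)), (np.float64(-0.018), np.float64(0.158))]
172 [137 154 164 181 183 176 166 144 142 144 142 170 182 156 143]
160 [154 166 164 182 229 242 228 179 163 165 190 237 246 207 165]
148 [167 164 164 194 243 255 255 234 228 231 244 255 255 238 171]
136 [169 165 162 187 255 255 252 235 234 226 238 255 255 223 171]
124 [166 166 163 191 239 254 240 234 234 230 233 248 243 220 170]
112 [163 165 161 183 230 249 237 234 233 230 225 244 243 220 168]
100 [167 163 162 191 233 251 235 235 234 233 231 255 241 215 165]
88 [167 165 163 193 239 255 235 235 233 233 230 254 237 220 169]
76 [165 165 163 198 242 251 235 235 234 232 237 253 237 222 166]
64 [165 166 166 185 252 246 234 236 233 232 243 252 231 218 166]
52 [166 167 165 192 253 240
[... 603 characters left out ...]
4 234 235 236 218 165]
-68 [167 166 169 192 235 235 235 235 231 232 234 235 235 221 169]
-80 [168 168 166 192 229 233 234 234 232 233 234 235 235 221 168]
-92 [167 168 167 188 236 233 234 233 232 233 233 234 236 220 166]
-104 [166 166 165 189 236 234 234 233 232 233 234 235 235 219 170]
-116 [168 165 166 194 234 234 234 233 232 233 234 235 236 222 169]
-128 [167 168 165 180 233 238 236 232 232 238 237 232 234 222 186]
-140 [166 168 161 153 150 148 152 154 154 150 150 152 153 147 146]
-152 [169 156 147 149 148 146 147 145 148 145 145 146 147 145 148]
jam_jar [(0.75, [256.0, 161.0, 277.0, 191.0])]
mug_tea [(0.67, [391.0, 253.0, 426.0, 301.0])]
salt_shaker [(0.57, [423.0, 246.0, 437.0, 272.0])]
```

Both spoons lie in the catch end, with tails at y≈+30 mm and past the bar. The trough is level, the other things are where they were, and the arm is clear.

```bash
python3 -c "
from workcell import workorder; print(workorder.finish_job())"
```

```text
the job is handed in; nothing more can be done
None
```

I tipped the drainer to its stop, and the camera showed both spoons lying in the catch end. I then seated the trough back on its rest and handed the job in at about 27 s; the push read about 10 N at most.

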